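# Hang the terrarium lid on its hinge rod

### The job

Hang the terrarium's lid: pick up the metal hinge rod by its oak grip and thread it from the right-hand end (seen from the robot, which faces the hinge side) through all four hinge lugs in turn, until the grip bears against the first lug. The lid lies loose and its lugs are out of line with those of the case, so feel for its hole and draw the lid into line with the rod as you go; leave the rod fully home, and do not knock the other things on the table about.

Things in the scene. Friction and masses are not known exactly. Their poses are not given: they have to be found in the camera images.
- rod: Hinge rod: aluminium rod 8 mm thick, 172 mm long, in one end of an oak grip 44 mm long (along the rod), 18 x 18 mm square. About 36 g, balance point some 75 mm out along the rod from the grip's centre. Origin: centre of the grip; +x along the rod to the tip, z up. It lies on the table on the grip's front edge and the tip, sloping down to the tip by 0.03 rad; held by the grip it keeps that slope until levelled.
- rod_tip (a point): Centre of the rod's flat end, 194 mm from the grip's centre. The last 5 mm taper to 6 mm across. In the fingers the rod may turn a little and its tip slowly sag, by 1 to 4 mm in the course of the job. Axes as rod.
- rod_shoulder (a point): Centre of the grip's end face, from which the rod leaves, 22 mm from the grip's centre; this face bears on the first lug when the rod is fully home. Axes as rod.
- tank: Glass terrarium in an oak case, fixed; 200 mm deep (x), 160 mm wide (y). Origin: centre of its underside; z up, +x from the hinge side (which faces the robot) to the viewing side, +y left along the hinge. The case is 152 mm high; on it lies the lid (oak frame, black mesh, top at 162 mm). Four metal lugs stand along the hinge side, tops at 190 mm, 12 mm thick, each with a 10 mm hole along y (the metal reaches 12 mm or more to each side of it).
- hinge_start (a point): Where the rod goes in, moving along +y: the point of the hinge line (the line of the case's two holes; x -112, z 176 mm from the tank's origin) in the plane of the first lug's outer face. That lug (0 to 12 mm along +y from here) belongs to the lid, so its hole stands to one side of this point, along x, by as much as the lid does. Axes as tank, y along the hinge line.
- case_lug1 (a point): Centre of the mouth of the second hole, which is in the first lug of the case: on the hinge line, 49 mm from hinge_start (lug 49 to 61 mm). Axes as tank.
- lid_rest (a point): Centre of the lid's top when its holes are in line. The point is fixed to the case: it does not show where the lid is. The lid lies loose: at the start it, and both its lugs, stand up to 10 mm off either way along x, by an amount to be found by touch or sight; height and y are true. It slides along x only, up to 11 mm each way, at about 2.5 N, and stays where left; a rod in its hole carries it along.
- lid_lug2 (a point): Point of the hinge line at the near face of the third lug, the lid's second: 99 mm from hinge_start (lug 99 to 111 mm). Fixed to the case: the lug's own hole is off this point along x by as much as the lid is. Axes as tank.
- hinge_end (a point): Point of the hinge line at the far face of the fourth and last lug, the case's second (148 to 160 mm from hinge_start). A rod that is fully home stands out 12 mm beyond it. Axes as tank.
- cup_a: Bystander. Round clear tub, 92 mm across and 85 mm high with a white lid; origin at the centre of its underside.
- cup_b: Bystander. The same kind of tub as cup_a.
- cup_c: Bystander. Smaller tub, 80 mm across and 70 mm high, white lid; origin at the centre of its underside.
- rock_tub: Bystander. Open clear square tub with sand and stones, 100 x 100 mm, 50 mm high; origin at the centre of its underside.
- dish: Bystander. Flat round dish, 60 mm across, 10 mm high; origin at the centre of its underside.
- brush: Bystander. Hand brush, 170 mm long, lying on the table along its own x.
- tweezers: Bystander. Steel tweezers, 130 mm long, 11 mm high, lying on the table along their own x.
There are look-alikes about, which are no part of the job. There is more than one size of the rod; the job needs the larger.

How it is judged:
By the outcome, as a careful person would: the job done as asked, in the order asked, and still so for the second after the job is handed in, with the robot touching nothing.
It also fails if it takes over 58 s, if anything falls off the work surface, if the arm or the gripper's body presses on something with over 40 N, if the wrist force passes 120 N, or if a joint passes its speed limit or range.

### The arm

A 6-joint arm with a two-finger parallel gripper is mounted at the origin on the work surface. World frame = base frame: x ahead of the robot, y to its left, z up, the work surface at z = 0. Lengths are in mm, angles in rad, forces in N, time in s.
With the tool pointing down it reaches from about 400 to 925 mm from the base axis. Payload 12.5 kg.
Tool frame: the origin (TCP) lies at the very end of the fingers, on their centre line; the grasp point (between the pads) lies 19 mm behind it; z points along the fingers, y is the line along which they close (so a half turn about z gives the same grasp; the last joint's range is limited). The gripper opens to 95 mm and grips with 3 to 60 N. Pads are 20 mm wide; open, the fingers measure 119 mm over their backs; the gripper's body (75 mm by 180 mm) begins 59 mm behind the grasp point.
Start: joints at [-1.225, 0.491, 1.559, -0, 1.092, -0.106], TCP at [272.89, -562.297, 214.661] pointing down, gripper open.
Joint ranges: [-3.1, 3.1], [-0.84, 2.19], [0.05, 2.79], [-1.13, 4.28], [0.06, 2.93], [-2.69, 2.69]. Speed limits (rad/s): [2.22, 2.22, 2.79, 3.14, 3.14, 3.14].

### API

Orientations are given as [roll, pitch, yaw] about the fixed x, y, z axes, in that order (R = Rz(yaw) Ry(pitch) Rx(roll)).
In Python, from cell import state, imaging, env, spot_in, mark_of gives the robot as it stands. The module is installed in compiled form; this text tells all that it offers.
- The arm moves only by the tool step_arm, never from a script. Its argument "increments" is a list of rows, each an object with "slide": the shift along the tool's x, y, z in m, a list of three; "roll": the turn about the tool's z in rad. A call has 1 to 5 rows; each row is the pose to reach, as a shift and turn from the pose commanded when the call began, along the tool's axes at that moment; what a row does not reach only later rows make up. A row lasts 1/8 s, in which the tool goes at most 62.5 mm and 10.7 degrees, less where a joint would pass 70% of its speed; a pose out of reach is approached as far as the arm can. A call with a gripper value outside its range is refused whole. "fingers" is the opening, from 0 (shut) to 1 (fully open), set as the call begins (left out, the last holds). The fingers move at their own pace and stop on an object; the grip force is fixed at half the most. Time passes only in rows, so rows that repeat a pose let the fingers close. It gives the time, the measured TCP pose, the force, the opening and the grip force at its end, in the units of the state.
- state(): the state, without advancing time (a new reading comes with each control period).
- imaging.read_camera(name): name is "scene" or "top" or "wrist"; returns a dict with "color" (420x560x3 uint8, red, green, blue), "z_map" (420x560 float32, mm along the optical axis (not along the pixel's ray), 0 where there is no reading), "intrinsics" (3x3 intrinsics, pixels), "camera_from_world" (4x4, takes a point from world to camera coordinates). Camera axes: x right, y up, looking along -z (the intrinsics and any distortion apply to the point x, -y, -z); pixel columns grow to the right and rows downward; lengths in mm; the calibration is good to about 2 mm. A picture is of the moment at which its call begins.
- env.job_done(): hands the job in; it is judged then, once.
Trained networks look in the newest picture that a camera, given by its name, has taken for a name from the list of things; names that differ only in an ending like _2 or _b are one class to them, and where a whole thing is asked for, a point or a joint stands for the part that bears it (a point fixed in the world has none). Each returns a list of dicts, best first, with "confidence" (0 to 1); they miss things now and then, are a little off and sometimes report something else, mostly with a low value. They report only what shows in the picture. A call takes as long as a camera call. They do not tell look-alikes from the thing itself.
- spot_in(camera, target): "bbox" ([left, top, right, bottom] in pixels, round what is visible of it).
- mark_of(camera, target): "uv" ([column, row] in pixels: a listed point, or the origin of a listed thing).
The state is a dict: "t": time; "joints": joint angles; "qvel": joint speeds; "tau": joint torques, N m; "eef_pos": TCP position; "tcp_rot": TCP orientation; "ft_force": force on the tool from outside, world axes, zero at the start; "moment": the same for the moment, N m; "opening": opening from 0.0 (shut) to 1.0 (fully open); "grip_force": force on a finger pad.
Only numpy, scipy, OpenCV 4.12 (cv2) and the standard library are available. Lean on these libraries where they do the work, as an engineer would, in place of code of your own. Each camera call takes 0.05 s, during which the arm holds its last target. There are 200 camera calls.

## Working session

There is one attempt and no reset: what is moved stays moved. The work goes in short steps, Python scripts to look and compute and a tool call to move; the robot and the scene stay as the last step left them, time stands still between calls to the robot, and variables do not carry over. Pictures are saved under pics/ and viewed, at most 10 in all, crops included, and the job is handed in when it is done.

Besides the shell and the picture viewer there is one more tool, called after "Emit:" as a command line: name --argument value ..., lists and objects as JSON in quotes. step_arm: Moves the arm, as the interface text tells. Its arguments: {"type":"object","properties":{"increments":{"type":"array"},"fingers":{"type":"number"}},"required":["increments"]}

```bash
mkdir -p pics; cat > h.py <<'E'
import numpy as np, cv2
from cell import state, imaging, env, spot_in, mark_of
def cam(n):
    return imaging.read_camera(n)
def unproj(c,u,v,z=None):
    """world point of pixel: by depth, or on plane world z"""
    K=c["intrinsics"];T=np.linalg.inv(c["camera_from_world"])
    r=np.array([(u-K[0,2])/K[0,0],-(v-K[1,2])/K[1,1],-1.0])
    if z is None:
        d=c["z_map"][int(round(v)),int(round(u))]
    else:
        w=T[:3,:3]@r; d=(z-T[2,3])/w[2]
    return T[:3,:3]@(r*d)+T[:3,3]
def proj(c,p):
    q=c["camera_from_world"]@np.r_[p,1]; K=c["intrinsics"]
    return K[0,0]*q[0]/-q[2]+K[0,2], K[1,1]*-q[1]/-q[2]+K[1,2]
def save(n,im): cv2.imwrite(f"pics/{n}.png",im[:,:,::-1])
E
python3 - <<'E'
from h import *
np.set_printoptions(precision=1,suppress=True)
s=state();print(s)
ims=[]
for n in ("scene","top"):
    c=cam(n); np.savez(n,**c); save(n,c["color"])
    T=np.linalg.inv(c["camera_from_world"]);print(n,T[:3,3],c["intrinsics"][0])
    for t in ("rod","rod_tip","rod_shoulder","tank","hinge_start","case_lug1","lid_lug2","hinge_end","lid_rest"):
        print(t,[(np.round(m["uv"]),round(m["confidence"],2)) for m in mark_of(n,t)][:4])
    print([(np.round(m["bbox"]),round(m["confidence"],2)) for m in spot_in(n,"rod")])
E
```

```text
{'t': 0.0, 'joints': array([-1.2,  0.5,  1.6,  0. ,  1.1, -0.1]), 'qvel': array([-0.,  0.,  0., -0., -0.,  0.]), 'tau': array([  0. , -61.3, -25.8,   0.1,   0. ,  -0. ]), 'eef_pos': array([ 272.8, -562.1,  214.1]), 'tcp_rot': array([-3.1, -0. ,  0.5]), 'ft_force': array([ 0.3, -0.7, -0.1]), 'moment': array([-0., -0., -0.]), 'grip_force': 0.0, 'opening': 1.0005333650014783}
scene [1135.2  504.3 1368.6] [461.3   0.  275.8]
rod [(array([241., 174.]), 0.67), (array([238., 126.]), 0.47)]
rod_tip [(array([268., 209.]), 0.73), (array([236., 152.]), 0.52)]
rod_shoulder [(array([232., 130.]), 0.58), (array([243., 177.]), 0.5)]
tank [(array([313., 274.]), 0.96)]
hinge_start [(array([331., 211.]), 0.93), (array([349., 235.]), 0.7), (array([342., 223.]), 0.64)]
case_lug1 [(array([340., 226.]), 0.78)]
lid_lug2 [(array([354., 234.]), 0.71)]
hinge_end [(array([363., 248.]), 0.95)]
lid_rest [(array([318., 256.]), 0.66)]
[(array([236., 168., 261., 202.]), 0.57), (array([236., 125., 236., 156.]), 0.45)]
top [ 489.8  -68.9 1362.5] [501.8   0.  289.5]
rod [(array([384., 228.]), 0.7), (array([448., 274.]), 0.61)]
rod_tip [(array([312., 214.]), 0.53), (array([409., 242.]), 0.48)]
rod_shoulder [(array([373., 224.]), 0.64), (array([447., 267.]), 0.44)]
tank [(array([205., 192.]), 0.6)]
hinge_start [(array([224., 234.]), 0.84)]
case_lug1 [(array([207., 233.]), 0.95)]
lid_lug2 [(array([184., 232.]), 0.64), (array([136., 140.]), 0.59), (array([382., 227.]), 0.4)]
hinge_end [(array([162., 229.]), 0.87)]
lid_rest [(array([196., 184.]), 0.57)]
[(array([310., 215., 392., 228.]), 0.78), (array([442., 270., 459., 280.]), 0.66)]
```

View pics/top.png

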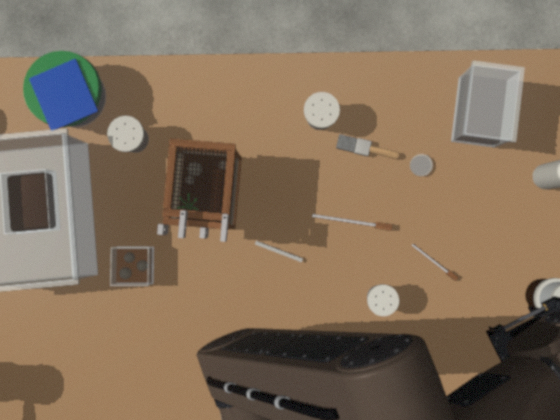

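View pics/scene.png

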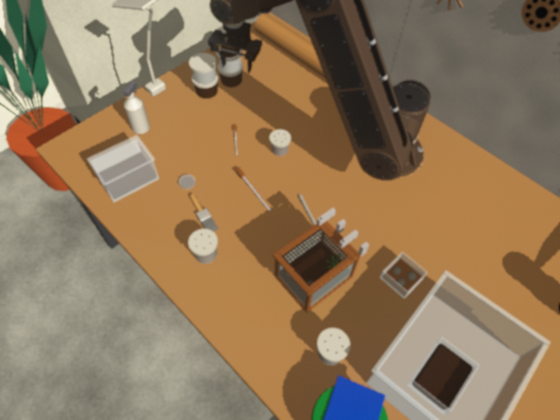

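The top view shows two rods. Candidate A has its grip at about (385,226) and its tip at (312,217). Candidate B has its grip at (453,274) and its tip at (412,244). The tweezers, at (280,251), could also be mistaken for a rod. A measures about 216 mm and B about 150 mm, so A is the larger one. The lugs are at (224,228), (203,232), (182,224) and (161,229).

```bash
python3 - <<'E'
from h import *
np.set_printoptions(precision=1,suppress=True)
c=dict(np.load("top.npz"))
im=c["color"]
a=cv2.resize(im[200:245,300:410],None,fx=7,fy=6.5,interpolation=cv2.INTER_CUBIC)
b=cv2.resize(im[205:245,150:240],None,fx=8,fy=7,interpolation=cv2.INTER_CUBIC)
W=800;a=cv2.resize(a,(770,292));b=cv2.resize(b,(770,300))
save("crop1",np.vstack([a,b]))
for n,(u,v,z) in dict(grip=(384.5,226,10),tip=(313,217,4),gripB=(453,274,8),tipB=(412,244,4)).items(): print(n,unproj(c,u,v,z))
for n,(u,v) in dict(hs=(224,234),cl1=(207,233),ll2=(184,232),he=(162,229)).items(): print(n,unproj(c,u,v,176))
print("restnet",unproj(c,196,184,162),"tank",unproj(c,205,192,0))
z=c["z_map"]; 
def hs(u,v): return unproj(c,u,v)[2] if z[v,u]>0 else -1
for v in range(208,244,2): print(v,[int(hs(u,v)) for u in range(154,236,3)])
s=dict(np.load("scene.npz"))
for n,(u,v) in dict(hs=(331,211),cl1=(340,226),ll2=(354,234),he=(363,248)).items(): print(n,unproj(s,u,v,176))
for n,(u,v,zz) in dict(grip=(241,174,10),tip=(268,209,4)).items(): print(n,unproj(s,u,v,zz))
E
```

```text
grip [ 493.2 -318.6   10. ]
tip [ 520.4 -126.9    4. ]
gripB [ 361.9 -499.4    8. ]
tipB [ 443.6 -392.6    4. ]
hs [479.6  91.3 176. ]
cl1 [482.5 131.4 176. ]
ll2 [485.7 185.8 176. ]
he [493.5 237.8 176. ]
restnet [600.3 159.4 162. ] tank [593.  165.8  -0. ]
208 [0, 4, 0, -1, 163, 156, 155, 75, 100, 47, 160, 44, 71, 85, 156, 43, 47, 48, 157, 69, 161, 157, 157, 159, 159, 164, 57, 12]
210 [1, 0, 1, 158, 160, 160, 162, 161, 158, 159, 160, 165, 158, 156, 159, -1, 41, 49, 158, 69, 69, 70, 158, 161, 163, 159, 55, 10]
212 [-1, -3, -1, 161, 164, 163, -1, 159, 159, 192, 189, 169, 158, 161, 160, 161, 160, 159, 161, 160, 163, 159, 155, 160, 166, 158, 48, 13]
214 [-2, 0, 1, 163, 161, 162, 162, 156, 165, 194, 190, 165, 166, 160, 163, 160, 162, 158, 162, 163, 159, 163, 161, 189, 185, 153, 47, 13]
216 [3, 2, 0, 149, 152, 156, 158, 160, 160, 188, 193, 161, 158, 160, 160, 161, 162, 161, 159, 163, 162, 158, 160, 192, 191, 154, 49, 6]
218 [-2, 0, -1, 149, 149, 148, 154, 59, 43, 187, 190, 49, 48, 158, 165, 161, 159, 159, 157, 161, 161, 161, 164, 189, -1, 148, 37, 9]
220 [0, 0, 1, 153, 152, 150, 152, 148
[... 859 characters left out ...]

234 [1, 0, 191, 178, 148, -2, 0, 3, 191, 187, 177, 2, -2, 1, 4, -1, 189, 181, 132, 0, -2, -2, 0, 186, 181, 5, -4, 0]
236 [3, 3, 0, 1, 0, 0, -1, -3, 191, 191, 176, -1, 0, 0, 0, -6, 190, 178, 1, -4, 0, 4, -2, 190, 171, -1, 1, -1]
238 [-2, 0, 0, -3, -1, 2, 0, 3, -2, 1, -2, 2, 2, -5, 3, 4, -1, 146, -1, -1, -1, 0, 191, 188, 171, -3, -3, -6]
240 [-1, -4, -4, -1, -5, -2, -2, -4, -2, -5, -2, -3, -1, -3, -2, 0, -5, -1, -2, 0, 2, -2, 192, 191, 172, -2, 1, -1]
242 [1, 1, -3, 2, 0, -6, -1, -1, -3, 0, 1, 2, 0, 0, 2, -1, 1, 0, 3, 0, 2, -3, -3, 3, 0, 0, 1, 1]
hs [464.8  89.2 176. ]
cl1 [485.3 144.  176. ]
ll2 [476.  191.5 176. ]
he [493.1 240.5 176. ]
grip [ 490.2 -306.9   10. ]
tip [ 522.2 -130.3    4. ]
```

View pics/crop1.png

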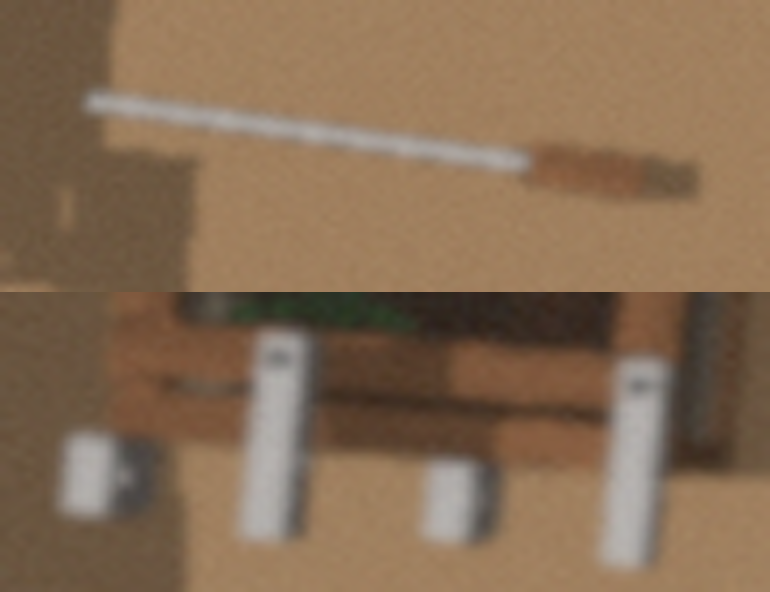

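The close crop confirms A: its oak grip spans columns 375–391 at row 225.6, and the bright tip is at (312.4,215.7). The lid lugs (1st and 3rd) stick out about 4 mm further towards the robot than the case lugs.

```bash
cat >> h.py <<'E'
def inc(target,yaw=None):
    """tool-axis slide (m) and roll from measured pose to world target TCP"""
    from scipy.spatial.transform import Rotation as R
    s=state();Rm=R.from_euler('xyz',s["tcp_rot"]).as_matrix()
    d=Rm.T@(np.array(target)-s["eef_pos"])/1000
    r=None
    if yaw is not None: r=-(yaw-s["tcp_rot"][2])
    return d.round(4),r
E
python3 - <<'E'
from h import *
np.set_printoptions(precision=3,suppress=True)
c=dict(np.load("top.npz"))
g=unproj(c,383.3,225.6,14);t=unproj(c,312.4,215.7,6)
print(g,t,np.linalg.norm(t-g),np.arctan2(*(t-g)[1::-1]))
l2=unproj(c,202.6,232.7,190);l4=unproj(c,160.2,229.4,190)
print(l2,l4,np.linalg.norm(l4-l2),np.arctan2(*(l4-l2)[1::-1]))
l1=unproj(c,224.3,228,190);l3=unproj(c,182.3,225,190);print(l1,l3)
print(state()["tcp_rot"])
yaw=np.arctan2(*(t-g)[1::-1])
print(inc([g[0],g[1],120],yaw))
E
```

```text
[ 494.323 -314.629   14.   ] [ 523.934 -125.269    6.   ] 191.82764470480453 1.415678981933072
[483.458 139.33  190.   ] [492.628 238.407 190.   ] 99.5006499852003 1.478499168979633
[493.665  88.543 190.   ] [502.131 186.677 190.   ]
[ 3.141 -0.     0.452]
(array([ 0.307, -0.126,  0.095]), np.float64(-0.9638967749307308))
```

Emit:
step_arm --increments '[{"slide":[0.06,-0.025,0.019],"roll":-0.18},{"slide":[0.12,-0.05,0.038],"roll":-0.36},{"slide":[0.18,-0.075,0.057],"roll":-0.54},{"slide":[0.24,-0.1,0.075],"roll":-0.72},{"slide":[0.3,-0.124,0.085],"roll":-0.9}]'

```text
t: 1.72
eef_pos: [474.2, -335.3, 133.3]
tcp_rot: [-3.141, -0.0, 1.357]
ft_force: [1.2, -1.4, -0.5]
opening: 0.998
grip_force: 0.0
```

```bash
python3 - <<'E'
from h import *
np.set_printoptions(precision=3,suppress=True)
s=state();print(s["t"],s["eef_pos"],s["tcp_rot"])
c=cam("wrist");save("w1",c["color"]);np.savez("w1",**c)
for t in("rod","rod_tip","rod_shoulder"):
  print(t,[(m["uv"],m["confidence"]) for m in mark_of("wrist",t)])
T=np.linalg.inv(c["camera_from_world"]);print(T)
print(inc([494.3,-314.6,60],1.4157))
E
```

```text
1.725 [ 474.226 -335.269  133.302] [-3.141 -0.     1.357]
rod [([291.6, 168.2], 0.68), ([193.3, 370.3], 0.68)]
rod_tip [([256.5, 259.4], 0.71), ([79.7, 193.0], 0.26)]
rod_shoulder [([202.7, 362.3], 0.97), ([291.3, 144.2], 0.59)]
[[   0.977    0.203    0.058  491.609]
 [  -0.211    0.941    0.266 -260.721]
 [  -0.001   -0.272    0.962  302.823]
 [   0.       0.       0.       1.   ]]
(array([0.025, 0.015, 0.074]), np.float64(-0.062489053866329636))
```

View pics/w1.png

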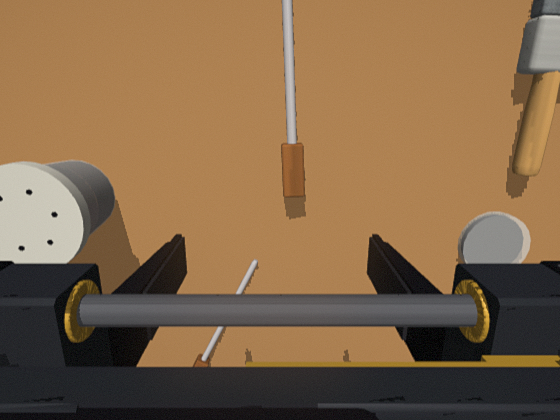

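The wrist view shows the large rod's grip centred at (292.5,169), with its shoulder at (291.5,144). The small rod's tip at (256,260) and the tub on the left are both clear of the fingers.

```bash
python3 - <<'E'
from h import *
np.set_printoptions(precision=3,suppress=True)
c=dict(np.load("w1.npz"))
a=unproj(c,291.5,143.5,15);b=unproj(c,293,197,13);f=unproj(c,287.5,5,6.5)
print(a,b,f,np.linalg.norm(a-b),np.arctan2(*(f-a)[1::-1]), unproj(c,292.5,165))
u=(f-a)[:2]/np.linalg.norm((f-a)[:2]); g=np.r_[a[:2]-22*u,0];print(g)
for z in (60,3): print(inc([g[0],g[1],z],np.arctan2(u[1],u[0])))
E
```

```text
[ 496.48  -294.707   15.   ] [ 488.734 -339.405   13.   ] [ 514.395 -193.638    6.5  ] 45.40751755910599 1.3953633224249273 [ 493.749 -311.533   18.063]
[ 492.64 -316.37    0.  ]
(array([0.023, 0.014, 0.074]), np.float64(-0.04215237629125701))
(array([0.023, 0.014, 0.131]), np.float64(-0.04215237629125701))
```

Emit:
step_arm --increments '[{"slide":[0,0,0.05],"roll":-0.045},{"slide":[0,0,0.05],"roll":-0.045}]'

```text
t: 2.17
eef_pos: [471.4, -337.0, 81.9]
tcp_rot: [-3.137, -0.002, 1.394]
ft_force: [0.7, 0.3, 0.6]
opening: 1.001
grip_force: 0.0
```

```bash
python3 - <<'E'
from h import *
np.set_printoptions(precision=4,suppress=True)
print(state()["qvel"]);print(inc([492.8,-316,3],1.4))
E
```

```text
[ 0.0013 -0.0531 -0.0508  0.0012  0.0546  0.023 ]
(array([0.0243, 0.0177, 0.0789]), np.float64(-0.00613394585398197))
```

Emit:
step_arm --increments '[{"slide":[0.0243,0.0177,0.035],"roll":-0.006},{"slide":[0.0243,0.0177,0.06],"roll":-0.006},{"slide":[0.0243,0.0177,0.0785],"roll":-0.006},{"slide":[0.0243,0.0177,0.0785],"roll":-0.006}]'

```text
t: 2.68
eef_pos: [494.4, -316.6, 5.4]
tcp_rot: [-3.141, -0.0, 1.401]
ft_force: [0.2, -0.2, 0.5]
opening: 1.001
grip_force: 0.0
```

```bash
python3 - <<'E'
from h import *
np.set_printoptions(precision=4,suppress=True)
print(inc([492.8,-316,3],1.4))
c=cam("wrist");save("w2",c["color"]);np.savez("w2",**c)
print(proj(c,state()["eef_pos"]),[proj(c,p) for p in ([492.8,-316,9],[496.5,-294.3,9])])
E
```

```text
(array([ 0.0003, -0.0017,  0.0024]), np.float64(0.0010445975710191568))
(np.float64(275.07730577441265), np.float64(255.55019837507368)) [(np.float64(271.011862470833), np.float64(257.2193997742489)), (np.float64(270.80040126720314), np.float64(216.1939407514058))]
```

View pics/w2.png

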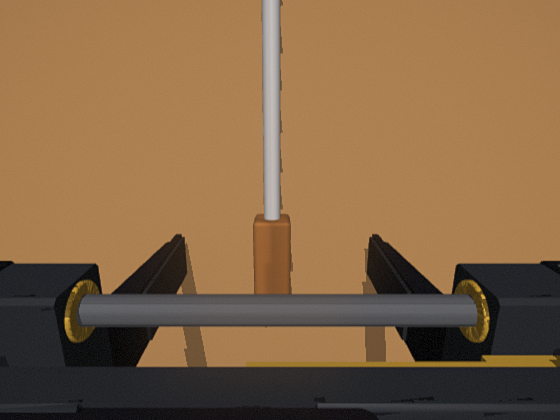

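The grip (255–290, 215–295) lies midway between the fingers and the rod points straight ahead. Closing.

Emit:
step_arm --increments '[{"slide":[0,-0.0015,0.0025],"roll":0},{"slide":[0,-0.0015,0.0025],"roll":0},{"slide":[0,-0.0015,0.0025],"roll":0},{"slide":[0,-0.0015,0.0025],"roll":0},{"slide":[0,-0.0015,0.0025],"roll":0}]' --fingers 0

```text
t: 3.35
eef_pos: [493.5, -315.7, 3.0]
tcp_rot: [3.141, 0.0, 1.403]
ft_force: [0.8, 0.0, 1.1]
opening: 0.531
grip_force: 0.0
```

Emit:
step_arm --increments '[{"slide":[0,0,0],"roll":0},{"slide":[0,0,0],"roll":0},{"slide":[0,0,0],"roll":0},{"slide":[0,0,0],"roll":0},{"slide":[0,0,0],"roll":0}]'

```text
t: 3.98
eef_pos: [493.4, -315.7, 2.8]
tcp_rot: [-3.142, 0.0, 1.403]
ft_force: [-0.6, 0.2, -0.2]
opening: 0.186
grip_force: 30.0
```

Emit:
step_arm --increments '[{"slide":[0,0,-0.04],"roll":0},{"slide":[0,-0.0,-0.09],"roll":0},{"slide":[0.025,-0.01,-0.14],"roll":-0.02},{"slide":[0.06,-0.02,-0.185],"roll":-0.04},{"slide":[0.1,-0.035,-0.215],"roll":-0.06}]'

```text
t: 4.6
eef_pos: [475.6, -210.6, 219.9]
tcp_rot: [3.14, 0.001, 1.463]
ft_force: [-0.2, -0.2, -1.0]
opening: 0.187
grip_force: 30.0
```

```bash
python3 - <<'E'
from h import *
np.set_printoptions(precision=4,suppress=True)
print(state()["ft_force"],state()["grip_force"],state()["opening"]);print(inc([461.1,-122.6,225],1.4785))
E
```

```text
[-0.2019 -0.2315 -1.038 ] 29.9907249212265 0.1874075810362758
(array([ 0.0859, -0.0239, -0.0053]), np.float64(-0.015714093762045245))
```

Emit:
step_arm --increments '[{"slide":[0.043,-0.012,-0.005],"roll":-0.015},{"slide":[0.086,-0.024,-0.005],"roll":-0.015},{"slide":[0.086,-0.024,-0.005],"roll":-0.015}]'

```text
t: 4.97
eef_pos: [460.4, -121.0, 223.3]
tcp_rot: [3.141, -0.0, 1.481]
ft_force: [-0.6, -1.1, -0.7]
opening: 0.185
grip_force: 30.0
```

```bash
python3 - <<'E'
from h import *
np.set_printoptions(precision=4,suppress=True)
print(inc([461.1,-102.6,200],1.4785))
c=cam("wrist");np.savez("w3",**c)
for t in("rod_tip","rod_shoulder","hinge_start","case_lug1","lid_lug2","hinge_end"):
  for m in mark_of("wrist",t)[:2]: print(t,np.array(m["uv"]),m["confidence"],unproj(c,*m["uv"],176))
u=np.array([.092,.9957,0]);h0=np.array([478.4,84.6,176])
for s in (0,49,99,160): print(s,proj(c,h0+s*u), proj(c,h0+(s+0)*u+[0,0,14]))
print("tip pred",proj(c,state()["eef_pos"]+194*u+[0,0,1]))
im=c["color"].copy();save("w3",cv2.resize(im,(784,588)))
E
```

```text
(array([ 0.0184, -0.0009,  0.0233]), np.float64(0.0020586248598484236))
rod_shoulder [274.6 221.9] 0.89 [ 460.3486 -119.2346  176.    ]
hinge_start [483.  283.6] 0.17 [ 597.8964 -176.2407  176.    ]
0 (np.float64(273.35587316606586), np.float64(-173.2052293808379)) (np.float64(273.08186307593013), np.float64(-196.42471722386526))
49 (np.float64(273.3414333719549), np.float64(-308.64183277577797)) (np.float64(273.04114553013835), np.float64(-346.4350691537534))
99 (np.float64(273.323985795741), np.float64(-472.28962731729075)) (np.float64(272.9911707031401), np.float64(-530.5508167971217))
160 (np.float64(273.297742835348), np.float64(-718.432847320889)) (np.float64(272.91435781797026), np.float64(-813.5425274470484))
tip pred (np.float64(277.50707043947), np.float64(-217.92124483741222))
```

View pics/w3.png

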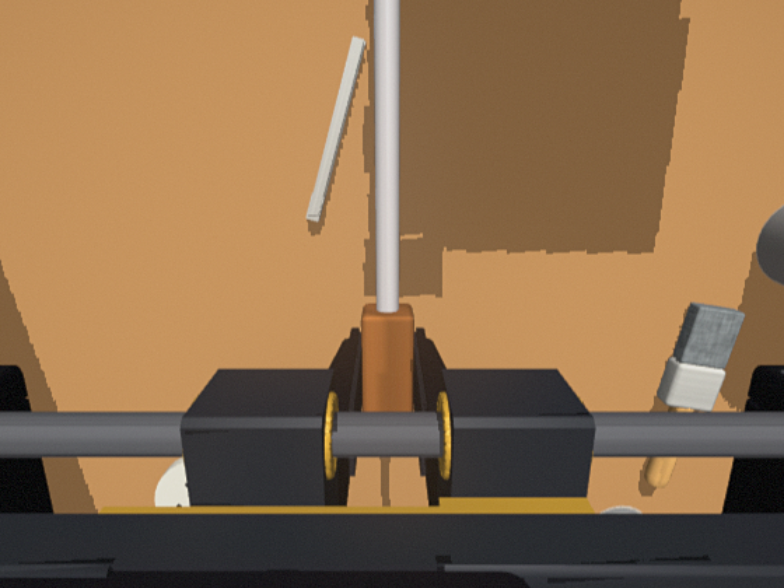

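The wrist view shows the rod held square: the grip is at (387,360) and the rod runs straight up the picture. The lugs aren't in view from here. Next I'll level the rod by pressing its tip on top of the first lug.

Emit:
step_arm --increments '[{"slide":[0.021,-0.001,0.005],"roll":0.002},{"slide":[0.021,-0.001,0.015],"roll":0.002},{"slide":[0.021,-0.001,0.025],"roll":0.002},{"slide":[0.021,-0.001,0.03],"roll":0.002},{"slide":[0.021,-0.001,0.03],"roll":0.002}]'

```text
t: 5.95
eef_pos: [461.9, -102.5, 192.5]
tcp_rot: [-3.141, -0.0, 1.475]
ft_force: [-0.1, 0.1, 0.0]
opening: 0.186
grip_force: 30.0
```

```bash
python3 - <<'E'
from h import *
np.set_printoptions(precision=4,suppress=True)
s=state();print(s["ft_force"],s["moment"],s["eef_pos"])
ims=[]
for n,(r0,r1,c0,c1) in dict(top=(205,250,150,250),scene=(195,255,290,390)).items():
    c=cam(n);np.savez(n+"2",**c)
    for t in("rod_tip","hinge_start"): print(n,t,[(np.round(m["uv"],1),round(m["confidence"],2)) for m in mark_of(n,t)][:2])
    x=cv2.resize(c["color"][r0:r1,c0:c1],(700,300 if n=="top" else 300),interpolation=cv2.INTER_CUBIC);ims.append(x)
save("lug2",np.vstack(ims))
E
```

```text
[-0.0717  0.1139  0.0251] [-0.0237 -0.0765  0.0335] [ 461.8791 -102.533   192.4661]
top rod_tip [(array([221.3, 234.7]), 0.71), (array([409.1, 246. ]), 0.65)]
top hinge_start [(array([221.5, 233.7]), 0.6), (array([184.7, 229.1]), 0.24)]
scene rod_tip [(array([237.2, 154. ]), 0.61), (array([326.7, 210.1]), 0.53)]
scene hinge_start [(array([328. , 211.8]), 0.68)]
```

View pics/lug2.png

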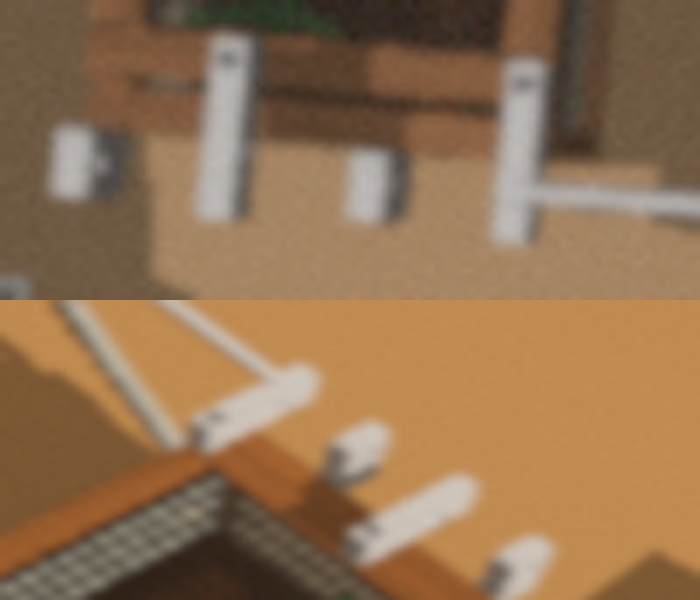

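The rod's tip is just over lug 1, near crop position (535,190). The rod line runs about 3 mm to the +x side of the hinge line through the case lugs, whose centres are at (370,186) and (75,162). The lid lugs' front ends are about 4 mm towards the robot from the case lugs' front line. I'll press down now.

Emit:
step_arm --increments '[{"slide":[0,0,0.0015],"roll":-0.003},{"slide":[0,0,0.003],"roll":-0.003},{"slide":[0,0,0.0045],"roll":-0.003},{"slide":[0,0,0.006],"roll":-0.003},{"slide":[0,0,0.007],"roll":-0.003}]'

```text
t: 6.88
eef_pos: [462.0, -102.3, 185.8]
tcp_rot: [3.142, 0.0, 1.479]
ft_force: [0.3, -3.1, 1.3]
opening: 0.187
grip_force: 30.0
```

```bash
python3 - <<'E'
from h import *
np.set_printoptions(precision=4,suppress=True)
s=state();print(s["ft_force"],s["moment"],s["eef_pos"],s["tcp_rot"])
c=cam("wrist")
print([(np.round(m["uv"],1),round(m["confidence"],2)) for m in mark_of("wrist","rod_shoulder")][:2])
E
```

```text
[ 0.2512 -3.1328  1.3079] [-0.195 -0.076  0.029] [ 461.974  -102.2901  185.7743] [3.1416 0.0002 1.4788]
[(array([275.2, 221.5]), 0.88)]
```

```bash
python3 - <<'E'
from h import *
np.set_printoptions(precision=2,suppress=True)
c=cam("top");np.savez("top3",**c)
for i in range(3):
    k=cam("scene"); s=state();print(s["ft_force"],s["moment"],s["eef_pos"])
np.savez("scene3",**k)
u=np.array([.0918,.9958,0]);e=s["eef_pos"]+[0,0,7]
for cc,n in((c,"top"),(k,"scene")): print(n,"tip pred",proj(cc,e+194*u),"hs",proj(cc,[478.4,84.6,176]))
ims=[cv2.resize(c["color"][205:250,150:250],(700,300),interpolation=cv2.INTER_CUBIC),cv2.resize(k["color"][190:230,300:370],(700,300),interpolation=cv2.INTER_CUBIC)]
save("lug3",np.vstack(ims))
E
```

```text
[-0.63 -2.79  2.79] [-0.24 -0.01  0.  ] [ 461.99 -102.23  185.87]
[-1.21 -3.06  0.94] [-0.31 -0.05 -0.03] [ 461.98 -102.22  185.88]
[-1.53 -2.63  0.96] [-0.21 -0.12 -0.02] [ 461.99 -102.21  185.87]
top tip pred (np.float64(223.14365890430938), np.float64(233.9760647178072)) hs (np.float64(226.82168131374885), np.float64(234.45214391410224))
scene tip pred (np.float64(328.7711550969662), np.float64(211.2325688414583)) hs (np.float64(326.9163996959792), np.float64(212.66731660493986))
```

View pics/lug3.png

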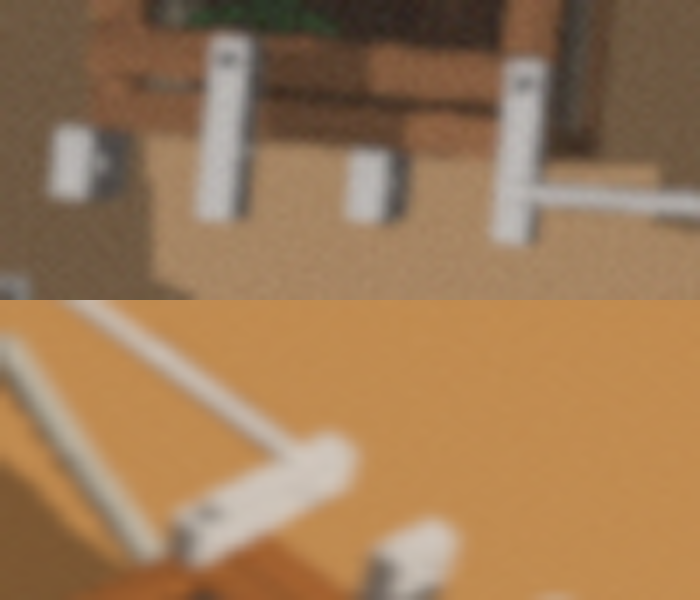

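The rod now rests level across lug 1's top, with its tip near (518,189) in the upper crop. The lug's front end is at about y=245, which puts the hole about 7 mm towards the robot from the rod. I'll back off, shift −7 mm in x and lower to hole height.

Emit:
step_arm --increments '[{"slide":[0,0,-0.003],"roll":0},{"slide":[-0.009,-0.003,-0.003],"roll":0},{"slide":[-0.018,-0.007,0.002],"roll":0},{"slide":[-0.018,-0.007,0.012],"roll":0},{"slide":[-0.018,-0.007,0.0173],"roll":0}]'

```text
t: 7.8
eef_pos: [453.0, -119.5, 167.6]
tcp_rot: [-3.141, -0.0, 1.478]
ft_force: [0.3, -0.2, 0.4]
opening: 0.19
grip_force: 30.0
```

```bash
python3 - <<'E'
from h import *
np.set_printoptions(precision=4,suppress=True)
u=np.array([.0918,.9958,0])
g=np.array([461.97,-102.22,0])-18*u+np.array([-7*.9958,7*.0918,168.6]);print(g,inc(g,1.4785))
c=cam("top");np.savez("top4",**c);s=cam("scene")
ims=[cv2.resize(c["color"][205:250,150:250],(700,300),interpolation=cv2.INTER_CUBIC),cv2.resize(s["color"][190:230,300:370],(700,300),interpolation=cv2.INTER_CUBIC)]
save("lug4",np.vstack(ims))
E
```

```text
[ 453.347  -119.5018  168.6   ] (array([ 0.    ,  0.0004, -0.001 ]), np.float64(-0.00027310969681426656))
```

View pics/lug4.png

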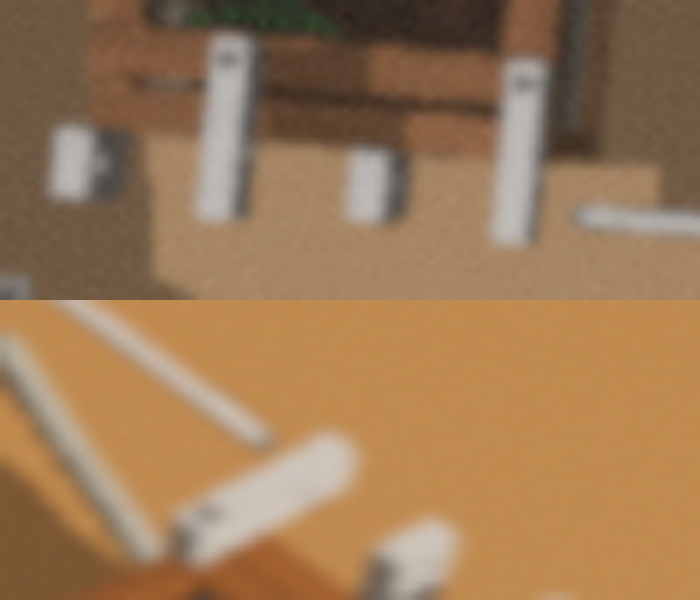

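The tip at (580,215) in the top crop lines up with the spot 12 mm behind the lug's front end. Feeding in.

Emit:
step_arm --increments '[{"slide":[0.004,0,-0.0007],"roll":0},{"slide":[0.008,0,-0.0007],"roll":0},{"slide":[0.011,0,-0.0007],"roll":0},{"slide":[0.014,0,-0.0007],"roll":0}]'

```text
t: 8.4
eef_pos: [455.1, -106.5, 169.6]
tcp_rot: [3.14, 0.003, 1.48]
ft_force: [-2.4, -23.2, -0.0]
opening: 0.187
grip_force: 30.0
```

Emit:
step_arm --increments '[{"slide":[-0.004,0,0.0015],"roll":0},{"slide":[-0.003,0,0.0015],"roll":0},{"slide":[-0.001,0,0.0015],"roll":0},{"slide":[0.0005,0,0.0015],"roll":0},{"slide":[0.0005,0,0.0015],"roll":0}]'

```text
t: 9.02
eef_pos: [455.2, -106.6, 168.2]
tcp_rot: [3.14, 0.003, 1.48]
ft_force: [-1.9, -16.1, 0.5]
opening: 0.188
grip_force: 30.0
```

```bash
python3 - <<'E'
from h import *
np.set_printoptions(precision=3,suppress=True)
s=state();print(s["ft_force"],s["moment"],s["eef_pos"])
g=unproj(cam("wrist"),275,222)
c=cam("wrist");print([(np.round(m["uv"],1),round(m["confidence"],2)) for m in mark_of("wrist","rod_shoulder")][:2])
a=unproj(c,*mark_of("wrist","rod_shoulder")[0]["uv"],s["eef_pos"][2]+16);print(a-s["eef_pos"])
E
```

```text
[ -1.924 -16.109   0.489] [-2.847  0.26   0.105] [ 455.203 -106.644  168.159]
[(array([242.2, 105.9]), 0.52)]
[-6.487 75.865 16.   ]
```

Emit:
step_arm --increments '[{"slide":[-0.0005,-0.0007,0],"roll":0},{"slide":[-0.0003,-0.0014,0],"roll":0},{"slide":[0,-0.0021,0],"roll":0},{"slide":[0.0003,-0.0028,0],"roll":0}]'

```text
t: 9.72
eef_pos: [453.0, -106.4, 168.3]
tcp_rot: [3.138, 0.004, 1.479]
ft_force: [-0.5, -17.7, -0.7]
opening: 0.189
grip_force: 30.1
```

Emit:
step_arm --increments '[{"slide":[-0.001,0,0.001],"roll":0},{"slide":[0,0.0005,0.0015],"roll":0},{"slide":[0,0.0015,0.0015],"roll":0},{"slide":[0,0.0025,0.0015],"roll":0},{"slide":[0.0003,0.0035,0.0015],"roll":0}]'

```text
t: 10.35
eef_pos: [456.1, -106.5, 166.8]
tcp_rot: [3.14, 0.004, 1.48]
ft_force: [-3.2, -18.8, 0.9]
opening: 0.189
grip_force: 30.0
```

```bash
python3 - <<'E'
from h import *
np.set_printoptions(precision=2,suppress=True)
e=state()["eef_pos"];u=np.array([.0918,.9958]);n=np.array([.9958,-.0918])
P=[];L=[]
for i in range(5):
    c=cam("top")
    for v in range(222,246):
        for k in range(150,310):
            p=unproj(c,k,v); s=(p[:2]-e[:2])@u; d=(p[:2]-e[:2])@n
            if 30<s<190 and abs(d)<8 and 155<p[2]<195: P.append((s,d,p[2]))
            if p[2]>180 and 190<s<370 and abs(d)<40: L.append((s,d,p[2]))
P=np.array(P);L=np.array(L);print(len(P),len(L))
for a in range(30,190,20):
    q=P[(P[:,0]>=a)&(P[:,0]<a+20)]
    if len(q): 
        m=np.median(q[:,1]);w=q[abs(q[:,1]-m)<2];print(a,len(q),"d",q[:,1].mean(),"ztop",np.median(w[:,2]),w[:,2].mean())
for a,b in((193,207),(242,256),(292,306),(341,355)):
    q=L[(L[:,0]>a)&(L[:,0]<b)]
    print(a,len(q),"s",q[:,0].min(),q[:,0].max(),"d",np.percentile(q[:,1],[0,2,50,98,100]),"z",np.median(q[:,2]))
E
```

```text
824 1640
30 15 d 0.5336994761508671 ztop 175.45731183343923 176.2722736925754
70 95 d 0.7768112789094304 ztop 176.43492369628393 176.17670924084885
90 133 d 0.7217194998060124 ztop 176.34497922413493 176.4507221797
110 156 d 0.2036630987704528 ztop 176.58911481339328 176.7731771579141
130 128 d 0.4638459289325902 ztop 176.8384504381968 176.8975538636013
150 153 d 0.2728954233228529 ztop 176.56347624979605 176.92304109380393
170 144 d 0.05044282299220473 ztop 176.09194332062623 176.25945989909212
193 547 s 193.18325916616195 206.28612204687946 d [-11.22 -10.73  12.18  33.64  34.03] z 189.18270130913743
242 289 s 242.3936292757714 255.34619126737607 d [-5.97 -5.79  5.87 15.89 16.09] z 189.05456250498764
292 473 s 292.1406335472621 305.399350734094 d [-9.83 -9.46  9.09 26.08 26.41] z 189.36218687902146
341 321 s 341.0490757204976 354.5478315571177 d [-6.4  -6.17  5.66 17.44 17.65] z 189.08216636516886
```

Emit:
step_arm --increments '[{"slide":[-0.0015,0.0005,-0.001],"roll":0},{"slide":[-0.0005,0.0005,-0.0015],"roll":0},{"slide":[0,0.0005,-0.002],"roll":0},{"slide":[0.0005,0.0005,-0.0025],"roll":0},{"slide":[0.001,0.0005,-0.003],"roll":0}]'

```text
t: 11.22
eef_pos: [456.6, -106.2, 169.7]
tcp_rot: [3.14, 0.006, 1.481]
ft_force: [-3.6, -26.3, -0.6]
opening: 0.193
grip_force: 30.0
```

Emit:
step_arm --increments '[{"slide":[-0.002,0.0005,0],"roll":0},{"slide":[-0.001,0.001,0.0],"roll":0},{"slide":[-0.0005,0.0015,0],"roll":0},{"slide":[-0.0005,0.002,0],"roll":0},{"slide":[-0.0005,0.0025,0],"roll":0}]'

```text
t: 11.85
eef_pos: [458.6, -106.5, 169.5]
tcp_rot: [3.141, 0.005, 1.481]
ft_force: [-4.4, -20.2, -0.1]
opening: 0.188
grip_force: 30.2
```

Emit:
step_arm --increments '[{"slide":[-0.002,-0.003,-0.0007],"roll":0},{"slide":[-0.0005,-0.0035,-0.0007],"roll":0},{"slide":[0.0,-0.0042,-0.0007],"roll":0},{"slide":[0.0,-0.0049,-0.0007],"roll":0},{"slide":[0.0,-0.0056,-0.0007],"roll":0}]'

```text
t: 12.48
eef_pos: [454.0, -106.1, 170.6]
tcp_rot: [3.138, 0.004, 1.479]
ft_force: [-0.1, -20.2, -0.6]
opening: 0.187
grip_force: 30.0
```

```bash
cat > m.py <<'E'
from h import *
np.set_printoptions(precision=2,suppress=True)
st=state();e=st["eef_pos"];print(st["t"],e,st["ft_force"],st["tcp_rot"])
u=np.array([.0918,.9958]);n=np.array([.9958,-.0918])
def go(N=6,sm=225):
    P=[];L=[]
    for i in range(N):
        c=cam("top");K=c["intrinsics"];T=np.linalg.inv(c["camera_from_world"])
        V,U=np.mgrid[215:250,145:320];z=c["z_map"][215:250,145:320]
        q=np.stack([(U-K[0,2])/K[0,0]*z,-(V-K[1,2])/K[1,1]*z,-z],-1)@T[:3,:3].T+T[:3,3]
        s=(q[...,:2]-e[:2])@u;d=(q[...,:2]-e[:2])@n
        m=(s>25)&(s<sm)&(abs(d)<9)&(abs(q[...,2]-e[2]-7)<14);P.append(np.c_[s[m],d[m],q[m][:,2]])
        m=(q[...,2]>181)&(abs(d)<40)&(s>20);L.append(np.c_[s[m],d[m],q[m][:,2]])
    return np.vstack(P),np.vstack(L)
P,L=go()
for a in range(30,220,20):
    q=P[(P[:,0]>=a)&(P[:,0]<a+20)]
    if len(q)>8:
        m=q[:,1].mean();w=q[abs(q[:,1]-m)<1.5];print("rod",a,len(q),"d",m,"ztop+.9",w[:,2].mean()+.9)
print("tip s",np.percentile(P[:,0],99.5))
# lugs by absolute s
s0=(np.array([478.4,84.6])-e[:2])@u
for k,a in enumerate((0,49,99,148)):
    q=L[(L[:,0]>s0+a-3)&(L[:,0]<s0+a+13)]
    print("lug",k+1,"s",np.percentile(q[:,0],[1,99]),"d",np.percentile(q[:,1],[1,99]),"z",np.median(q[:,2]))
E
python3 m.py
```

```text
12.475 [ 453.98 -106.1   170.55] [ -0.12 -20.23  -0.58] [3.14 0.   1.48]
rod 30 24 d 1.5737004972125133 ztop+.9 181.17148077964083
rod 70 102 d 2.001487345650796 ztop+.9 180.84403418185883
rod 90 173 d 1.6249055762340638 ztop+.9 180.0064599773547
rod 110 164 d 1.73910428696264 ztop+.9 179.91633444779384
rod 130 171 d 1.9287507045792713 ztop+.9 179.4407144554781
rod 150 186 d 1.7984750789885464 ztop+.9 179.73286711038202
rod 170 162 d 2.1006779652204717 ztop+.9 179.12572357578586
rod 190 264 d -0.4510842685559681 ztop+.9 185.1199665101621
tip s 205.46496264862424
lug 1 s [193.33 204.91] d [-8.8  38.47] z 189.57054771023002
lug 2 s [242.16 253.9 ] d [-3.63 18.16] z 189.37980678666588
lug 3 s [291.83 304.02] d [-7.46 39.67] z 189.45649734655876
lug 4 s [340.74 352.96] d [-4.18 19.72] z 189.2453739709323
```

Emit:
step_arm --increments '[{"slide":[-0.005,0.002,-0.001],"roll":0},{"slide":[-0.005,0.0038,-0.001],"roll":0},{"slide":[-0.003,0.0038,-0.001],"roll":0},{"slide":[-0.001,0.0038,-0.001],"roll":0},{"slide":[0.0,0.0038,-0.001],"roll":0}]'

```text
t: 13.4
eef_pos: [457.4, -106.3, 171.5]
tcp_rot: [3.139, 0.005, 1.481]
ft_force: [-3.2, -26.3, 0.8]
opening: 0.189
grip_force: 30.0
```

Emit:
step_arm --increments '[{"slide":[-0.006,0,0],"roll":0},{"slide":[-0.008,0,0],"roll":0},{"slide":[-0.008,0,0],"roll":0}]'

```text
t: 13.78
eef_pos: [455.8, -111.8, 170.9]
tcp_rot: [-3.141, -0.0, 1.479]
ft_force: [0.6, 0.2, -0.4]
opening: 0.189
grip_force: 30.0
```

```bash
python3 m.py; python3 - <<'E'
from h import *
np.set_printoptions(precision=2,suppress=True)
e=state()["eef_pos"]
# hires view of top + scene around tip, 3-frame average
ims=[]
for n,(r0,r1,c0,c1) in dict(top=(222,246,195,245),scene=(196,226,305,355)).items():
    a=np.mean([cam(n)["color"].astype(float) for _ in range(4)],0).astype(np.uint8)
    ims.append(cv2.resize(a[r0:r1,c0:c1],(700,300),interpolation=cv2.INTER_CUBIC))
save("lug5",np.vstack(ims))
E
```

```text
13.775 [ 455.83 -111.83  170.87] [ 0.63  0.15 -0.36] [-3.14 -0.    1.48]
rod 70 128 d 1.25728388551008 ztop+.9 180.80258536586885
rod 90 166 d 1.244204424763422 ztop+.9 181.47849580772933
rod 110 176 d 1.332474280184412 ztop+.9 181.55922692517137
rod 130 185 d 1.1408843301207205 ztop+.9 180.69410580407273
rod 150 154 d 1.0877113450189808 ztop+.9 181.0202908236205
rod 170 194 d 1.060648469214556 ztop+.9 180.1977542688082
rod 190 268 d -0.2036637389693333 ztop+.9 184.46542614662184
rod 210 10 d -6.13736512394577 ztop+.9 189.90098990746714
tip s 210.9598791814526
lug 1 s [198.72 210.48] d [-11.15  39.82] z 189.42304518958986
lug 2 s [247.9  259.52] d [-6.03 15.8 ] z 189.23799469416304
lug 3 s [297.32 309.54] d [-9.83 39.81] z 189.38767405522617
lug 4 s [346.42 358.5 ] d [-6.57 17.33] z 189.40529929296133
```

View pics/lug5.png

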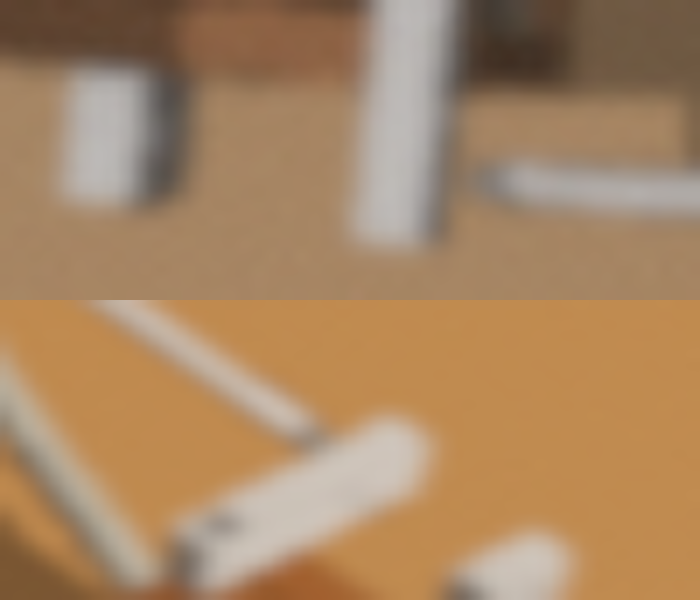

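The tip at (490,178) in the top crop is level with the hole and clear of lug 1, so height looks right and x is what remains uncertain. I'll probe further towards +x, lifting off between tries.

Emit:
step_arm --increments '[{"slide":[0,0.002,0],"roll":0},{"slide":[0.003,0.002,0],"roll":0},{"slide":[0.0055,0.002,0],"roll":0},{"slide":[0.0075,0.002,0],"roll":0},{"slide":[0.0075,0.002,0],"roll":0}]'

```text
t: 15.1
eef_pos: [459.2, -106.7, 171.4]
tcp_rot: [3.14, 0.004, 1.48]
ft_force: [-2.3, -17.1, 1.1]
opening: 0.183
grip_force: 30.0
```

Emit:
step_arm --increments '[{"slide":[-0.007,-0.001,0.002],"roll":0},{"slide":[-0.007,-0.0018,0.002],"roll":0},{"slide":[-0.004,-0.0018,0.002],"roll":0},{"slide":[-0.001,-0.0018,0.002],"roll":0},{"slide":[-0.0005,-0.0018,0.002],"roll":0}]'

```text
t: 15.72
eef_pos: [457.4, -106.5, 169.4]
tcp_rot: [3.14, 0.004, 1.481]
ft_force: [-1.5, -18.1, 1.0]
opening: 0.189
grip_force: 30.0
```

```bash
python3 m.py
```

```text
15.725 [ 457.41 -106.53  169.39] [ -1.53 -18.06   0.99] [3.14 0.   1.48]
rod 30 18 d 1.629856554963419 ztop+.9 179.73731415502508
rod 70 95 d 1.132294869703846 ztop+.9 180.1468634850473
rod 90 180 d 0.6532494484476709 ztop+.9 179.48305567354444
rod 110 159 d 0.5328832513504532 ztop+.9 180.10340365517928
rod 130 181 d 0.7526105863455677 ztop+.9 178.59098195768436
rod 150 171 d 0.2955932311106929 ztop+.9 178.89445386538426
rod 170 168 d 0.34006702986495146 ztop+.9 178.9622740107286
rod 190 219 d -0.016432585760159234 ztop+.9 185.42379206607154
tip s 205.60785638914382
lug 1 s [193.31 205.  ] d [-12.22  39.48] z 189.58493291420518
lug 2 s [242.26 254.04] d [-7.05 14.7 ] z 189.51936548654567
lug 3 s [291.98 304.1 ] d [-10.89  38.91] z 189.34662825336636
lug 4 s [340.86 353.09] d [-7.66 16.25] z 189.36704628205212
```

```bash
python3 - <<'E'
from h import *
np.set_printoptions(precision=1,suppress=True)
o=np.array([478.4,84.6]);u=np.array([.0918,.9958]);n=np.array([.9958,-.0918])
K0=None;A=[]
for i in range(5):
    c=cam("top");K=c["intrinsics"];T=np.linalg.inv(c["camera_from_world"])
    V,U=np.mgrid[130:250,140:250];z=c["z_map"][130:250,140:250]
    q=np.stack([(U-K[0,2])/K[0,0]*z,-(V-K[1,2])/K[1,1]*z,-z],-1)@T[:3,:3].T+T[:3,3]
    A.append(np.stack([(q[...,:2]-o)@u,(q[...,:2]-o)@n,q[...,2]],-1))
A=np.median(A,0)
for lo,hi in((20,42),(65,90),(118,140)):
    m=(A[...,0]>lo)&(A[...,0]<hi); P=A[m];P=P[np.argsort(P[:,1])]
    for b in np.r_[np.arange(-4,50,2),np.arange(180,226,2)]:
        w=P[(P[:,1]>=b)&(P[:,1]<b+2)]
        if len(w): print(b,round(np.median(w[:,2])),end=" | ")
    print()
# side rails: lid width in s
for dd in ((80,90),(120,130)):
    m=(A[...,1]>dd[0])&(A[...,1]<dd[1]);P=A[m]
    for b in np.r_[np.arange(-10,30,2),np.arange(130,172,2)]:
        w=P[(P[:,0]>=b)&(P[:,0]<b+2)]
        if len(w): print(b,round(np.median(w[:,2])),end=" | ")
    print()
E
```

```text
-4 0 | -2 -2 | 0 0 | 4 1 | 8 -2 | 12 151 | 14 151 | 16 151 | 18 152 | 20 153 | 22 153 | 24 151 | 26 150 | 28 47 | 30 47 | 32 161 | 34 161 | 36 161 | 38 160 | 40 161 | 42 161 | 44 162 | 46 162 | 48 160 | 180 156 | 182 59 | 184 109 | 186 159 | 188 158 | 190 157 | 192 103 | 194 148 | 196 152 | 198 158 | 200 150 | 202 156 | 204 162 | 206 162 | 208 162 | 210 161 | 212 162 | 214 162 | 216 162 | 218 162 | 220 161 | 
-4 -1 | -2 -1 | 0 3 | 2 1 | 4 -1 | 6 -1 | 8 -5 | 10 -1 | 12 150 | 14 151 | 16 150 | 18 150 | 20 152 | 22 152 | 24 151 | 26 152 | 28 48 | 30 48 | 32 160 | 34 161 | 36 162 | 38 161 | 40 161 | 42 161 | 44 161 | 46 161 | 48 161 | 180 49 | 182 48 | 184 50 | 186 157 | 188 48 | 190 103 | 192 49 | 194 48 | 196 150 | 198 157 | 200 151 | 202 88 | 204 161 | 206 162 | 208 162 | 210 162 | 212 162 | 214 162 | 216 162 | 218 162 | 220 160 | 
-4 -1 | -2 -2 | 0 -1 | 2 -1 | 4 0 | 6 -1 | 8 1 | 10 -1 | 12 151 | 14 152 | 16 152 | 18 152 | 20 152 | 22 152 | 24 151 | 26 152 | 28 50 | 32 159 | 34 161 | 36 162 | 38 162 | 40 162 | 42 162 | 44 162 | 46 162 | 48 162 | 180 103 | 182 47 | 184 48 | 186 157 | 188 50 | 190 158 | 192 49 | 194 50 | 196 145 | 198 154 | 200 152 | 202 89 | 204 161 | 206 162 | 208 162 | 210 162 | 212 162 | 214 162 | 216 161 | 218 162 | 220 161 | 
-10 -1 | -8 1 | -6 -1 | -4 0 | -2 0 | 0 144 | 2 87 | 4 15 | 6 52 | 8 161 | 10 162 | 12 158 | 14 160 | 16 161 | 18 162 | 22 158 | 26 160 | 130 49 | 132 160 | 134 99 | 136 127 | 138 47 | 140 51 | 142 160 | 144 162 | 146 164 | 148 162 | 150 87 | 152 162 | 154 160 | 156 163 | 158 161 | 160 161 | 
-10 1 | -8 -2 | -6 1 | -4 -1 | -2 -1 | 0 150 | 2 161 | 4 161 | 6 58 | 8 162 | 10 162 | 12 161 | 14 161 | 16 161 | 18 156 | 22 157 | 24 157 | 26 158 | 28 157 | 132 60 | 134 49 | 136 47 | 138 156 | 140 49 | 142 158 | 144 142 | 146 162 | 148 161 | 150 84 | 152 160 | 154 161 | 156 162 | 158 161 |
```

```bash
python3 - <<'E'
from h import *
o=np.array([478.4,84.6]);u=np.array([.0918,.9958]);n=np.array([.9958,-.0918])
A=[]
for i in range(4):
    c=cam("top");K=c["intrinsics"];T=np.linalg.inv(c["camera_from_world"])
    V,U=np.mgrid[110:250,140:250];z=c["z_map"][110:250,140:250]
    q=np.stack([(U-K[0,2])/K[0,0]*z,-(V-K[1,2])/K[1,1]*z,-z],-1)@T[:3,:3].T+T[:3,3]
    A.append(np.stack([(q[...,:2]-o)@u,(q[...,:2]-o)@n,q[...,2]],-1))
A=np.median(A,0)
for lo,hi in((20,60),(65,130)):
    P=A[(A[...,0]>lo)&(A[...,0]<hi)]
    for b in range(196,236): 
        w=P[(P[:,1]>=b)&(P[:,1]<b+1)]
        if len(w): print(b,int(np.median(w[:,2])),end=" | ")
    print()
for lo,hi in((-2,14),(97,113)):
    P=A[(A[...,0]>lo)&(A[...,0]<hi)&(A[...,2]>178)]
    print(np.percentile(P[:,1],[0,1,99,100]))
E
```

```text
196 149 | 197 151 | 198 157 | 199 153 | 200 151 | 201 153 | 202 121 | 203 162 | 204 161 | 205 161 | 206 162 | 207 161 | 208 161 | 209 161 | 210 162 | 211 161 | 212 161 | 213 162 | 214 162 | 215 162 | 216 162 | 217 161 | 218 161 | 219 161 | 220 161 | 
196 145 | 197 152 | 198 149 | 199 151 | 200 151 | 201 151 | 202 82 | 203 161 | 204 161 | 205 161 | 206 162 | 207 161 | 208 161 | 209 161 | 210 161 | 211 162 | 212 161 | 213 162 | 214 161 | 215 161 | 216 162 | 217 161 | 218 161 | 219 161 | 220 160 | 
[-15.73171825 -15.51171731  47.63462511  47.93455287]
[-14.43247441 -14.08995007  47.22967483  47.73435211]
```

Lid geometry gives a better estimate. The lid is about 190 mm deep and overhangs the rear of the case by about 9 mm, with a gap showing at the front. So the lid is really about +9 mm off, and its lugs simply reach further to the front than I assumed. I'll probe there.

Emit:
step_arm --increments '[{"slide":[-0.006,0.004,-0.0011],"roll":0},{"slide":[-0.006,0.0128,-0.0011],"roll":0},{"slide":[-0.006,0.0128,-0.0011],"roll":0},{"slide":[-0.001,0.0128,-0.0011],"roll":0},{"slide":[0.001,0.0128,-0.0011],"roll":0}]'

```text
t: 17.1
eef_pos: [469.5, -104.7, 170.0]
tcp_rot: [-3.141, -0.0, 1.479]
ft_force: [0.2, -0.6, -0.1]
opening: 0.184
grip_force: 30.0
```

No contact at 3 mm past the face, so the tip is entering the hole. Continuing.

Emit:
step_arm --increments '[{"slide":[0.003,0,0],"roll":0},{"slide":[0.006,0,0],"roll":0},{"slide":[0.01,0,0],"roll":0},{"slide":[0.014,0,0],"roll":0},{"slide":[0.018,0,0],"roll":0}]'

```text
t: 17.73
eef_pos: [471.2, -87.1, 170.1]
tcp_rot: [-3.142, 0.0, 1.479]
ft_force: [-0.8, -1.3, -0.8]
opening: 0.189
grip_force: 30.0
```

```bash
python3 m.py
```

```text
17.725 [471.25 -87.08 170.05] [-0.77 -1.34 -0.84] [-3.14  0.    1.48]
rod 70 46 d 1.6189038973591772 ztop+.9 180.46031801649872
rod 90 169 d 0.7950104839720455 ztop+.9 180.60468128869374
rod 110 172 d 0.863233213585344 ztop+.9 180.43842631541028
rod 130 175 d 0.6924404671388066 ztop+.9 180.43307457564768
rod 150 163 d 0.5848604925399865 ztop+.9 180.28329959677697
rod 170 290 d 0.5699513093451563 ztop+.9 186.38327484500076
rod 190 34 d 0.4692455925872194 ztop+.9 179.0254456541501
rod 210 79 d -2.098194966508227 ztop+.9 181.46526483482762
tip s 224.27348483184474
lug 1 s [172.61 184.53] d [-24.22  36.78] z 189.3738090172642
lug 2 s [221.75 233.39] d [-19.14   2.71] z 189.1490477047339
lug 3 s [271.23 283.36] d [-22.86  29.21] z 189.44654769949148
lug 4 s [320.13 332.49] d [-19.66   4.23] z 189.31548522933542
```

The rod is through lug 1. I'll carry the lid across to the hinge line with a shift of about −8.7 mm.

Emit:
step_arm --increments '[{"slide":[0,-0.0025,0],"roll":0},{"slide":[0,-0.005,0],"roll":0},{"slide":[0,-0.0075,0],"roll":0},{"slide":[0.005,-0.0087,0],"roll":0},{"slide":[0.01,-0.0087,0],"roll":0}]'

```text
t: 18.65
eef_pos: [463.6, -76.4, 170.2]
tcp_rot: [3.141, 0.0, 1.479]
ft_force: [2.1, -1.5, -1.3]
opening: 0.186
grip_force: 30.1
```

```bash
python3 m.py
```

```text
18.65 [463.62 -76.41 170.16] [ 2.07 -1.53 -1.28] [3.14 0.   1.48]
rod 70 26 d 1.708420884766459 ztop+.9 180.52441426161838
rod 90 183 d 1.8858124013328608 ztop+.9 180.3914942618543
rod 110 151 d 2.1117985265985975 ztop+.9 180.39320869262312
rod 130 184 d 2.213514924758732 ztop+.9 180.4731174294406
rod 150 272 d 0.7039028985611666 ztop+.9 181.84051563569122
rod 170 191 d 1.5177261862103442 ztop+.9 183.22249694387042
rod 190 34 d 3.075544148034219 ztop+.9 179.90751492966572
rod 210 271 d 0.6271353762656608 ztop+.9 184.01953897450016
tip s 223.44758425575358
lug 1 s [162.61 174.44] d [-20.34  38.52] z 189.44597154975122
lug 2 s [211.64 223.49] d [-10.48  11.28] z 189.26202328375552
lug 3 s [261.51 273.53] d [-18.93  37.78] z 189.4551921442744
lug 4 s [310.14 322.33] d [-11.09  12.82] z 189.257486309284
```

Emit:
step_arm --increments '[{"slide":[0,-0.001,0],"roll":-0.006},{"slide":[0,-0.0018,0],"roll":-0.006},{"slide":[0.004,-0.0018,0],"roll":-0.006},{"slide":[0.004,-0.0018,0],"roll":-0.006}]'

```text
t: 19.45
eef_pos: [462.1, -72.3, 170.1]
tcp_rot: [3.142, 0.0, 1.485]
ft_force: [2.6, 0.7, -0.5]
opening: 0.188
grip_force: 30.1
```

```bash
python3 m.py
```

```text
19.45 [462.09 -72.35 170.08] [ 2.62  0.7  -0.47] [3.14 0.   1.49]
rod 70 18 d 1.2242809104019283 ztop+.9 180.2011280362973
rod 90 188 d 1.1661037711615685 ztop+.9 180.14331639117154
rod 110 153 d 1.331907627951854 ztop+.9 180.07159539975177
rod 130 179 d 1.330863518341897 ztop+.9 180.37785812859505
rod 150 269 d -0.14666342611338615 ztop+.9 183.3386234638406
rod 170 144 d 0.9597379638038013 ztop+.9 180.7972681389161
rod 190 142 d 0.21473341519082587 ztop+.9 179.39815804002635
rod 210 155 d -0.16784057863707322 ztop+.9 189.16406419380374
tip s 219.78069410206717
lug 1 s [158.73 170.68] d [-21.13  39.71] z 189.2105297334923
lug 2 s [207.75 219.63] d [-8.63 13.16] z 189.31224196382254
lug 3 s [257.44 269.63] d [-19.27  39.69] z 189.43873291527666
lug 4 s [306.24 318.59] d [-9.15 14.72] z 189.41920472391314
```

Emit:
step_arm --increments '[{"slide":[0.004,0.0006,0],"roll":0},{"slide":[0.009,0.0006,0],"roll":0},{"slide":[0.013,0.0006,0],"roll":0},{"slide":[0.017,0.0006,0],"roll":0},{"slide":[0.02,0.0006,0],"roll":0}]'

```text
t: 20.38
eef_pos: [464.4, -52.3, 170.1]
tcp_rot: [-3.142, 0.0, 1.485]
ft_force: [1.6, -1.6, -0.7]
opening: 0.19
grip_force: 30.0
```

Emit:
step_arm --increments '[{"slide":[0.007,0,0],"roll":0.002},{"slide":[0.014,0.0001,0],"roll":0.003},{"slide":[0.021,0.0002,0],"roll":0.004},{"slide":[0.028,0.0003,0],"roll":0.004},{"slide":[0.036,0.0003,0],"roll":0.004}]'

```text
t: 21.0
eef_pos: [467.7, -16.2, 170.0]
tcp_rot: [-3.141, 0.0, 1.481]
ft_force: [0.4, -0.2, 0.1]
opening: 0.189
grip_force: 30.0
```

```bash
python3 m.py
```

```text
21.0 [467.73 -16.19 170.02] [ 0.39 -0.18  0.15] [-3.14  0.    1.48]
rod 90 84 d 0.30962391217634494 ztop+.9 189.50418703258515
rod 110 189 d 0.6262341812691835 ztop+.9 183.55920968662087
rod 130 180 d 0.8916458705560315 ztop+.9 179.956927706298
rod 150 299 d -0.10257242518926839 ztop+.9 184.40265914664514
rod 170 166 d 0.7033715407730572 ztop+.9 179.67177829437568
rod 190 266 d 0.35042819479367915 ztop+.9 183.0255794041138
rod 210 59 d -0.8016308518404401 ztop+.9 188.72960113618748
tip s 214.24650308934383
lug 1 s [102.43 114.26] d [-21.61  39.75] z 189.56924347112295
lug 2 s [151.55 163.23] d [-9.02 12.71] z 189.3177365368972
lug 3 s [201.05 213.17] d [-19.79  39.22] z 189.4142019444655
lug 4 s [250.   262.16] d [-9.64 14.26] z 189.18724674271436
```

Emit:
step_arm --increments '[{"slide":[0.003,0.0007,-0.0003],"roll":0},{"slide":[0.006,0.0007,-0.0003],"roll":0},{"slide":[0.01,0.0007,-0.0003],"roll":0},{"slide":[0.014,0.0007,-0.0003],"roll":0},{"slide":[0.018,0.0007,-0.0003],"roll":0}]'

```text
t: 21.92
eef_pos: [470.2, 1.4, 170.4]
tcp_rot: [3.142, 0.0, 1.481]
ft_force: [0.5, 0.2, -0.4]
opening: 0.182
grip_force: 30.0
```

Lug 3 was entered without force. Next, the stretch to lug 4.

Emit:
step_arm --increments '[{"slide":[0.006,0,0],"roll":0},{"slide":[0.012,0,0],"roll":0},{"slide":[0.018,0.0001,0],"roll":0},{"slide":[0.024,0.0001,0],"roll":0},{"slide":[0.03,0.0001,0],"roll":0}]'

```text
t: 22.55
eef_pos: [472.9, 31.4, 170.4]
tcp_rot: [-3.142, 0.0, 1.481]
ft_force: [-0.2, 0.0, -0.1]
opening: 0.186
grip_force: 30.0
```

```bash
python3 m.py
```

```text
22.55 [472.94  31.4  170.35] [-0.24  0.02 -0.06] [-3.14  0.    1.48]
rod 110 64 d 0.859503186385258 ztop+.9 180.49196564423153
rod 130 187 d 0.8129427105738233 ztop+.9 181.05988731091807
rod 150 310 d -0.2036004806731353 ztop+.9 185.62152542671797
rod 170 184 d 0.7390831601867274 ztop+.9 180.48514617711265
rod 190 249 d 0.5554937123278676 ztop+.9 182.4669649545888
rod 210 86 d -0.5988996426174613 ztop+.9 189.63636526980665
tip s 215.17181520528547
lug 1 s [50.59 65.14] d [-20.16  38.53] z 495.4500494969234Traceback (most recent call last):
  File "m.py", line 25, in <module>
    print("lug",k+1,"s",np.percentile(q[:,0],[1,99]),"d",np.percentile(q[:,1],[1,99]),"z",np.median(q[:,2]))
                        ~~~~~~~~~~~~~^^^^^^^^^^^^^^^
    return _quantile_unchecked(
        a, q, axis, out, overwrite_input, method, keepdims, weights)
    return _ureduce(a,
                    func=_quantile_ureduce_func,
    ...<5 lines>...
                    overwrite_input=overwrite_input,
                    method=method)
    r = func(a, **kwargs)
    result = _quantile(arr,
                       quantiles=q,
    ...<2 lines>...
                       out=out,
                       weights=wgt)
    slices_having_nans = np.isnan(arr[-1, ...])
                                  ~~~^^^^^^^^^
IndexError: index -1 is out of bounds for axis 0 with size 0
```

Emit:
step_arm --increments '[{"slide":[0.004,0.0006,0],"roll":0},{"slide":[0.007,0.0006,0],"roll":0},{"slide":[0.01,0.0006,0],"roll":0},{"slide":[0.013,0.0006,0],"roll":0},{"slide":[0.016,0.0006,0],"roll":0}]'

```text
t: 23.48
eef_pos: [474.9, 47.1, 170.3]
tcp_rot: [-3.141, 0.0, 1.481]
ft_force: [-0.6, -0.6, -0.2]
opening: 0.184
grip_force: 30.0
```

Emit:
step_arm --increments '[{"slide":[0.004,0,0],"roll":0},{"slide":[0.008,0,0],"roll":0},{"slide":[0.011,0,0],"roll":0},{"slide":[0.013,0,0],"roll":0},{"slide":[0.0145,0,0],"roll":0}]'

```text
t: 24.1
eef_pos: [476.1, 61.4, 170.3]
tcp_rot: [-3.141, 0.0, 1.481]
ft_force: [-1.6, -1.5, -2.1]
opening: 0.189
grip_force: 30.0
```

Emit:
step_arm --increments '[{"slide":[0.001,0,0],"roll":0},{"slide":[0.002,0,0],"roll":0},{"slide":[0.003,0,0],"roll":0},{"slide":[0.0035,0,0],"roll":0}]'

```text
t: 24.6
eef_pos: [476.4, 64.0, 170.3]
tcp_rot: [-3.141, 0.002, 1.481]
ft_force: [-3.0, -11.7, -0.7]
opening: 0.186
grip_force: 30.0
```

Firm contact where the shoulder should meet lug 1. I'll press slightly more and check that the tip stands out beyond lug 4.

Emit:
step_arm --increments '[{"slide":[0.0008,0,0],"roll":0},{"slide":[0.0008,0,0],"roll":0}]'

```text
t: 24.85
eef_pos: [476.4, 64.1, 170.3]
tcp_rot: [-3.141, 0.003, 1.481]
ft_force: [-3.2, -14.5, -1.6]
opening: 0.189
grip_force: 30.0
```

```bash
python3 - <<'E'
from h import *
np.set_printoptions(precision=1,suppress=True)
print(state()["ft_force"],state()["eef_pos"])
o=np.array([478.4,84.6]);u=np.array([.0918,.9958]);n=np.array([.9958,-.0918])
for name in("top","scene"):
    Q=[]
    for i in range(4):
        c=cam(name);K=c["intrinsics"];T=np.linalg.inv(c["camera_from_world"])
        V,U=np.mgrid[0:420,0:560];z=c["z_map"]
        q=np.stack([(U-K[0,2])/K[0,0]*z,-(V-K[1,2])/K[1,1]*z,-z],-1)@T[:3,:3].T+T[:3,3]
        s=(q[...,:2]-o)@u;d=(q[...,:2]-o)@n;m=(z>0)&(s>110)&(s<190)&(abs(d)<20)&(q[...,2]>168)&(q[...,2]<195);Q.append(np.c_[s[m],d[m],q[m][:,2]])
    Q=np.vstack(Q)
    for a in range(112,188,5):
        w=Q[(Q[:,0]>=a)&(Q[:,0]<a+5)]
        if len(w): print(name,a,len(w),np.median(w,0),w[:,1].min(),w[:,1].max())
    print([(np.round(m["uv"],1),round(m["confidence"],2),unproj(c,*m["uv"],176)) for m in mark_of(name,"rod_tip")][:3], o+172*u)
E
```

```text
[ -3.2 -14.5  -1.6] [476.4  64.1 170.3]
top 112 29 [113.   -0.7 185.2] -7.511577458605786 15.976377205565601
top 117 25 [119.1   1.3 178.6] -3.2743522382744237 3.8509740253074107
top 122 28 [124.4   1.  178.8] -1.6022257455525335 3.4353369204758115
top 127 23 [129.1   0.5 179.5] -1.998421047648841 3.0963302414123506
top 132 27 [134.4   0.1 178. ] -2.398999868164084 2.710361929225474
top 137 34 [139.6   0.9 177.8] -2.784392804590045 4.513997982416642
top 142 33 [144.8   1.6 177.5] -3.1599868934187176 4.292781393708051
top 147 135 [149.7   1.3 184.1] -10.593594873519706 12.924484177255756
top 152 101 [154.4   1.1 189.5] -10.902418558297141 12.957011067301615
top 157 79 [159.2   0.7 189.2] -11.209312104622603 12.413095762101962
top 162 18 [165.1   0.  180.4] -9.037589293664155 2.555414453274316
top 167 21 [169.2  -0.1 178.5] -2.640287184057174 2.3316648792152836
top 172 6 [172.5   0.8 177.5] -0.42808016815986283 1.9660725161487032
[(array([153.6, 228.3]), 0.49, array([495.5, 257.7, 176. ]))] [494.2 255.9]
scene 112 116 [113.    0.8 181.3] -19.955998617199654 19.03629907842825
scene 117 
[... 282 characters left out ...]
37 19 [138.8   0.5 179.1] -5.1157409491503145 3.4496554907621912
scene 142 15 [143.9   1.1 177.9] -4.883551422506841 3.4369215139220186
scene 147 36 [150.7   2.9 189.5] -13.200537911735726 11.964140125222324
scene 152 74 [154.8   6.4 189.7] -13.384714107015528 12.996817234881657
scene 157 98 [160.5   0.8 187.7] -13.079331895592341 13.995188887171171
scene 162 42 [162.5   1.6 180.5] -12.4048501566938 13.049985160051131
scene 167 14 [169.6  -0.1 178.6] -3.265731503527268 4.558357497743927
scene 172 10 [173.4  -0.5 178.3] -3.1035184879600184 2.0443283103952834
[(array([366.3, 251.2]), 0.65, array([494.3, 254. , 176. ])), (array([236.4, 155. ]), 0.61, array([ 527., -277.,  176.]))] [494.2 255.9]
```

The tip stands out to about 172–173 mm, 12 mm beyond lug 4, so the rod is home. Releasing.

Emit:
step_arm --increments '[{"slide":[-0.0005,0,0],"roll":0},{"slide":[-0.0005,0,0],"roll":0},{"slide":[-0.0005,0,0],"roll":0},{"slide":[-0.0005,0,0],"roll":0},{"slide":[-0.0005,0,0],"roll":0}]' --fingers 0.6

```text
t: 25.98
eef_pos: [476.6, 65.2, 170.4]
tcp_rot: [3.141, -0.0, 1.481]
ft_force: [-1.0, -0.2, -0.3]
opening: 0.589
grip_force: 0.0
```

Emit:
step_arm --increments '[{"slide":[0,0,-0.01],"roll":0},{"slide":[0,0,-0.03],"roll":0},{"slide":[0,0,-0.06],"roll":0},{"slide":[-0.02,0,-0.1],"roll":0},{"slide":[-0.07,0,-0.13],"roll":0}]'

```text
t: 26.6
eef_pos: [470.4, -4.4, 302.7]
tcp_rot: [3.14, -0.0, 1.484]
ft_force: [0.6, -0.8, 0.1]
opening: 0.599
grip_force: 0.0
```

```bash
python3 - <<'E'
from h import *
np.set_printoptions(precision=1,suppress=True)
print(state()["ft_force"],state()["eef_pos"],state()["opening"])
o=np.array([478.4,84.6]);u=np.array([.0918,.9958]);n=np.array([.9958,-.0918])
for name in("scene","top"):
    Q=[]
    for i in range(4):
        c=cam(name);K=c["intrinsics"];T=np.linalg.inv(c["camera_from_world"])
        V,U=np.mgrid[0:420,0:560];z=c["z_map"]
        q=np.stack([(U-K[0,2])/K[0,0]*z,-(V-K[1,2])/K[1,1]*z,-z],-1)@T[:3,:3].T+T[:3,3]
        s=(q[...,:2]-o)@u;d=(q[...,:2]-o)@n;m=(z>0)&(s>-70)&(s<190)&(abs(d)<14)&(q[...,2]>168)&(q[...,2]<195);Q.append(np.c_[s[m],d[m],q[m][:,2]])
    Q=np.vstack(Q)
    for a in [*range(-56,12,4),*range(160,180,4)]:
        w=Q[(Q[:,0]>=a)&(Q[:,0]<a+4)]
        if len(w): print(name,a,len(w),np.median(w,0))
E
```

```text
[ 0.6 -0.8  0.1] [470.4  -4.4 302.7] 0.5992965147193299
scene -44 10 [-40.8  -0.8 181.8]
scene -40 31 [-37.6   4.8 183.6]
scene -36 35 [-34.    1.6 182. ]
scene -32 34 [-29.8   4.4 183. ]
scene -28 32 [-26.    5.5 184. ]
scene -24 33 [-22.9   1.4 183.6]
scene -20 41 [-18.    5.1 183.2]
scene -16 36 [-13.6   3.7 183.5]
scene -12 38 [ -9.7   3.9 183.4]
scene -8 36 [ -6.4   1.8 183.3]
scene -4 23 [ -2.9  -2.  184.7]
scene 0 25 [  2.8  -0.1 190.1]
scene 4 40 [  5.9  -0.7 190.3]
scene 8 37 [ 10.3  -1.  190.7]
scene 160 82 [161.6   0.1 183.8]
scene 164 13 [165.6   0.8 178.7]
scene 168 12 [169.8  -0.7 178.1]
scene 172 9 [173.9  -0.3 178.7]
top 160 25 [160.7   2.9 188.1]
top 164 22 [165.8   0.1 178.8]
top 168 16 [169.9  -0.2 178.2]
top 172 6 [172.4   0.7 177.5]
```

```bash
python3 -c "
from cell import env
print(env.job_done())"
```

```text
the job is handed in; nothing more can be done
None
```

The rod is threaded through all four lugs with its grip against the first lug and its tip about 12 mm beyond the last; the lid is drawn into line, and I handed the job in at about 27 s with the gripper clear.

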